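Open the twist-off storage jar one-handed in the jar cradle

TASK

Lift the blue handled storage jar off the wooden riser and stand it in the steel jar cradle on the board, handle out through the cradle's open front, so that the cradle keeps it from spinning. Then twist its tight metal cap anticlockwise until the threads let go, raise the cap and finish still holding it level just above the open mouth, about 2 cm clear of the rim, with the jar left standing in the cradle. Do not tip the jar over and leave the spice jar, lemon, spoon and steel tumbler where they are.

Things in the scene. Friction and masses are not known exactly. Their poses are not given: they have to be found in the camera images.
- jar_center (a point): Blue square stoneware storage jar (loose, about 0.3 kg, varies), body 66 x 66 x 78 mm with round corners, short white round neck 43 mm across, mouth rim 106 mm above the underside. This point: on its upright axis, 53 mm above the underside. Jar axes: z up, handle on the -x side; flat sides face x and y. At the start it stands on the riser, its cap screwed on tight
- jar_handle (a point): Point on the outer upright bar of the jar's D-shaped handle, 60 mm from the jar's axis (jar's -x side), 64 mm above the jar's underside: pinch it from above, fingers closing along the jar's y. The bar is round, 11 mm thick, straight from 34 to 70 mm above the underside; handle top at 85 mm, top of the cap at 112 mm. Axes as the jar's
- jar_rim (a point): Centre of the jar's mouth, level with the rim. Below it the neck has three short sloping threads, under which the cap's three lugs sit. Turned anticlockwise (from above) relative to the jar, the cap rises about 1.5 mm and its lugs come clear after 50 to 60 degrees; a stop ends the turn at about 95: turn it about 75. The jar may first turn up to 10 degrees with it, until it bears on the cradle
- cap_center (a point): Centre of the brass-coloured knurled metal twist-off cap (loose, 57 g), 59 mm across, 20 mm high: 10 mm below its top and above its lower edge. Screwed on, this point lies 4 mm below the rim and the cap's lower edge 9 mm above the jar's shoulder. A sprung sealing disc inside (about 20 N) makes it tight: about 0.3 N m to turn, so grip firmly (30 N or more). Until the lugs are clear, lifting the cap lifts the jar
- cradle_seat (a point): Centre of the jar cradle's floor, 21 mm above the worktop: the centre of the jar's underside belongs here, the jar's x axis along this x axis. Axes: z up, -x is the open front, where the handle sticks out. The side plates' inner faces are 35 mm to either side along y (jar has 2 mm play each side), the back plate's 37 mm along +x
- cradle: The jar cradle (fixed, does not move): a U of upright steel plates, open at the front (-x), on a light wooden board 170 x 164 mm with suction feet. The plates rise 34 mm straight above the cradle's floor, then flare outward as guiding lips to about 45 mm above it, 6 mm wider each side. Origin on the worktop under the seat's centre
- riser: Small wooden riser (fixed), top board 150 mm along its x by 200 mm along its y, top 55 mm above the worktop. Origin at the centre of its footprint on the worktop, z up. The jar stands on it near its +y end, the spice jar near its -y end at the back
- spice: Spice jar with black cap, 39 mm across, 93 mm high, standing on the riser; a bystander. Origin at its underside
- lemon: Yellow lemon, 72 x 57 x 58 mm, lying on the worktop behind the work; a bystander. Origin at its underside
- spoon: Steel teaspoon, 132 x 28 x 11 mm, lying on the worktop; a bystander. Origin at its middle, underside
- tumbler: Steel tumbler upside down, 68 mm across, 74 mm high, on the worktop; a bystander. Origin at its underside
There are look-alikes about, which are no part of the job. Of the things shaped like the part that bears cap_center, the brass one is meant.

How it is judged:
By the outcome, as a careful person would: the job done as asked, in the order asked, and still so for the second after the job is handed in, while the arm keeps its last pose, push and grip.
It also fails if it takes over 69 s, if anything falls off the work surface, if the arm or the gripper's body presses on something with over 40 N, if the wrist force passes 120 N, or if a joint passes its speed limit or range.

ROBOT

A 6-joint arm with a two-finger parallel gripper is mounted at the origin on a cart in front of the work surface, level with it; the furniture and walls round the work are solid. World frame = base frame: x ahead of the robot, y to its left, z up, the work surface at z = 0. Lengths are in m, angles in rad, forces in N, time in s.
With the tool pointing down it reaches from about 0.375 to 0.975 m from the base axis. Payload 3.8 kg.
Tool frame: the origin (TCP) lies midway between the tips of the shut fingers; the grasp point (between the pads) lies 19 mm behind it (arm.grasp_offset is the distance from the TCP to the grasp point, in m); z points along the fingers, x is the direction in which the jaws open and shut, and the axes are right-handed (so a half turn about z gives the same grasp; the last joint's range is limited). The gripper opens to 88 mm and grips with 3 to 60 N. Pads are 18 mm wide; open, the fingers measure 123 mm over their backs; the gripper's body (75 mm by 187 mm) begins 45 mm behind the grasp point.
Start: joints at [1.107, 0.264, 1.604, -0, 1.274, -0.037], TCP at [0.279, 0.614, 0.239] pointing down, gripper open.
Joint ranges: [-2.63, 2.63], [-0.94, 2.18], [0.31, 2.57], [-1.31, 4.45], [0, 2.66], [-2.55, 2.55]. Speed limits (rad/s): [2.57, 2.57, 3.14, 3.14, 3.14, 3.14].

INTERFACE

Orientations are given as a unit quaternion [x, y, z, w].
In Python, from station import arm, cams gives the robot as it stands.
- The arm moves only by the tool arm_command, never from a script. Its argument "series" is one flat list of numbers, 4 for each row, row after row: the shift along the world's x, y, z in cm, then the turn about the world's z in degrees. A call has 1 to 10 rows; each row is the pose to reach, as a shift and turn from the pose commanded when the call began; what a row does not reach only later rows make up. A row lasts 1/10 s, in which the tool goes at most 50 mm and 8.59 degrees, less where a joint would pass 70% of its speed; a pose out of reach is approached as far as the arm can. A call with a gripper value outside its range is refused whole. "claw" is the closure, from 0 (fully open) to 1 (shut), set as the call begins (left out, the last holds). The fingers move at their own pace and stop on an object; "grip_force" is the grip in N (left out, the last holds). Time passes only in rows, so rows that repeat a pose let the fingers close. It gives the time, the measured TCP pose, the force and the opening at its end, in the units of the state.
- arm.observe(): the state, without advancing time (a new reading comes with each control period).
- cams.capture(name): name is "scene" or "top" or "wrist"; returns a dict with "frame" (480x640x3 uint8, blue, green, red), "depth" (480x640 float32, m along the optical axis (not along the pixel's ray), 0 where there is no reading), "fx", "fy", "cx", "cy" (pixels), "R" (3x3) and "t" (3): a world point X has camera coordinates R X + t. Camera axes: x right, y down, z forward; pixel columns grow to the right and rows downward; lengths in m; the calibration is good to about 2 mm. A picture is of the moment at which its call begins.
- arm.finish_job(): hands the job in, once; it reports no verdict.
The state is a dict: "clock": time; "joints": joint angles; "qvel": joint speeds; "tau": joint torques, N m; "position": TCP position; "orientation": TCP orientation; "wrist_force": force on the tool from outside, world axes, zero at the start; "wrist_torque": the same for the moment, N m; "gripper_width": finger opening in m.
Only numpy, scipy, OpenCV 4.12 (cv2) and the standard library are available. Lean on these libraries where they do the work, as an engineer would, in place of code of your own. Each camera call takes 0.05 s, during which the arm holds its last target.

## Working session

There is one attempt and no reset: what is moved stays moved. The work goes in short steps, Python scripts to look and compute and a tool call to move; the robot and the scene stay as the last step left them, time stands still between calls to the robot, and variables do not carry over. Pictures are saved under pics/ and viewed, and the job is handed in when it is done.

Besides the shell and the picture viewer there is one more tool, called in YAML: its name, and indented under it one key for each argument. arm_command: Moves the arm, as the interface text tells. Its arguments: {"type":"object","properties":{"series":{"type":"array","items":{"type":"number"}},"claw":{"type":"number"},"grip_force":{"type":"number"}},"required":["series"]}

```bash
ls; mkdir -p pics; cat > h.py <<'E'
import numpy as np, cv2
from station import arm, cams
def cap(n):
    c=cams.capture(n); np.savez(''+n+'.npz',**{k:np.array(v) for k,v in c.items()}); return c
def load(n): return dict(np.load(''+n+'.npz'))
def pt(c,u,v,d=None):
    d=c['depth'][int(round(v)),int(round(u))] if d is None else d
    p=np.array([(u-c['cx'])/c['fx']*d,(v-c['cy'])/c['fy']*d,d]); return c['R'].T@(p-c['t'])
def cloud(c):
    v,u=np.mgrid[:480,:640]; d=c['depth']
    P=np.stack([(u-c['cx'])/c['fx']*d,(v-c['cy'])/c['fy']*d,d],-1); return (P-c['t'])@c['R']
def proj(c,X):
    p=c['R']@np.array(X)+c['t']; return p[0]/p[2]*c['fx']+c['cx'],p[1]/p[2]*c['fy']+c['cy']
E
python3 - <<'E'
from h import *
for n in ["scene","top","wrist"]:
    c=cap(n); cv2.imwrite(f'pics/{n}0.png',c['frame'])
    print(n,c['fx'],c['R'].round(3).tolist(),c['t'])
print(arm.observe())
E
```

```text
pics
scene 574.5601545432626 [[0.584, -0.811, 0.021], [-0.478, -0.365, -0.799], [0.656, 0.457, -0.601]] [-0.29523082  0.36982953  0.75131411]
top 592.9205099850171 [[-0.012, -1.0, -0.026], [-0.993, 0.015, -0.12], [0.121, 0.024, -0.992]] [0.06913136 0.55680142 1.39537352]
wrist 414.4935259936295 [[0.413, 0.911, -0.001], [0.862, -0.391, 0.322], [0.293, -0.134, -0.947]] [-0.67479113 -0.04443919  0.39126612]
{'clock': 0.15, 'joints': array([ 1.10709310e+00,  2.64611251e-01,  1.60506529e+00, -1.63136675e-05,
        1.27368499e+00, -3.69117930e-02]), 'qvel': array([ 0.00192424, -0.00196075, -0.00439231, -0.00093032,  0.00042952,
       -0.00066471]), 'tau': array([ 4.74508270e-04, -5.02849495e+01, -3.57468331e+01,  7.28157652e-02,
        2.49998103e-02, -9.38746211e-05]), 'position': array([0.27918509, 0.61395257, 0.23765032]), 'orientation': array([ 8.40817079e-01,  5.41318628e-01, -7.56840597e-04,  4.57701113e-04]), 'wrist_force': array([0.53216523, 0.29335674, 0.92564081]), 'wrist_torque': array([-0.06991561,  0.01270748, -0.00582871]), 'gripper_width': 0.08806975295239945}
```

View pics/scene0.png

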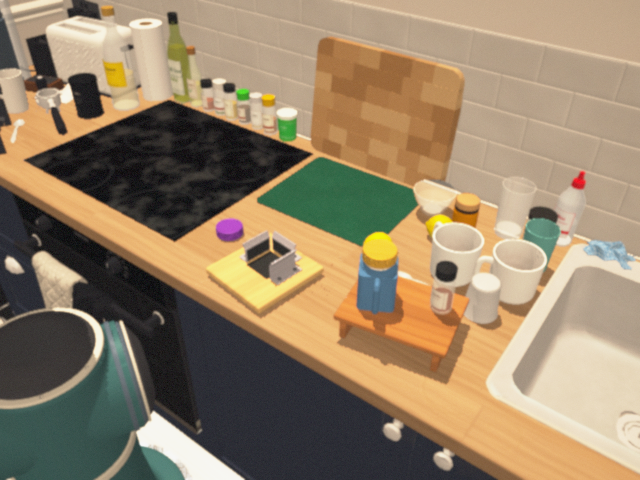

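View pics/top0.png

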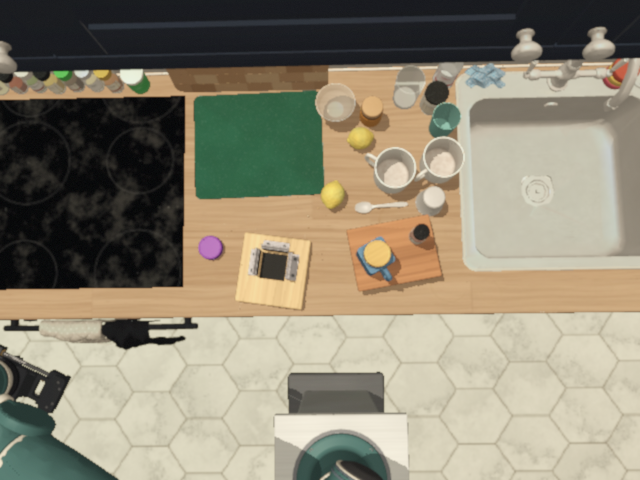

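View pics/wrist0.png

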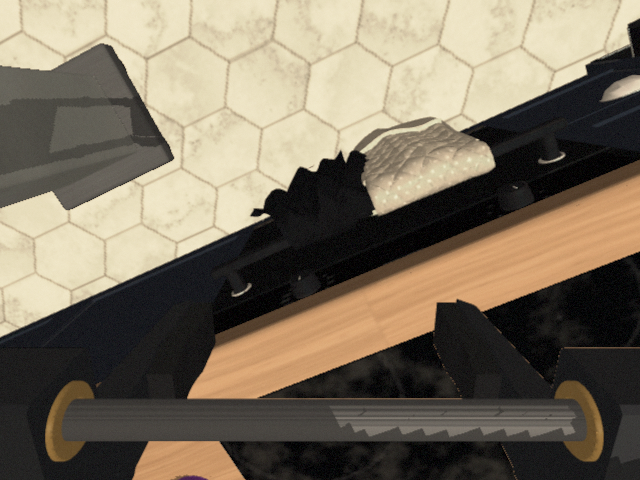

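The scene shows the blue jar at scene (378,275) with its brass cap at (379,248), the cradle at scene (268,262) / top (273,264), and the riser at top (394,253). Two things are cap-shaped: the brass one on the jar at top (378,254) and a purple one on the worktop at top (210,248). The brass one is the one meant. I'll confirm that in enlarged crops.

```bash
python3 - <<'E'
from h import *
c=load('top'); f=c['frame']
cv2.imwrite('pics/topz.png',cv2.resize(f[225:325,215:345],None,fx=6,fy=6,interpolation=cv2.INTER_CUBIC))
cv2.imwrite('pics/topz2.png',cv2.resize(f[205:300,340:450],None,fx=6,fy=6,interpolation=cv2.INTER_CUBIC))
c=load('scene'); f=c['frame']
cv2.imwrite('pics/scz.png',cv2.resize(f[200:360,190:350],None,fx=3.7,fy=3.7,interpolation=cv2.INTER_CUBIC))
cv2.imwrite('pics/scz2.png',cv2.resize(f[210:370,320:500],None,fx=3.7,fy=3.7,interpolation=cv2.INTER_CUBIC))
c=load('top')
P=cloud(c)
m=(P[...,2]>.15)&(P[...,2]<.18)&(P[...,0]>.3)&(P[...,0]<.7)&(abs(P[...,1])<.3)
print('cap top', P[m].mean(0),P[m].std(0)*4,m.sum(), np.median(P[m][:,2]))
for n in('top','scene'):
    c=load(n);P=cloud(c)
    for (u,v) in ([(300,300),(272,268),(250,300)] if n=='top' else [(268,262),(240,280)]): print(n,u,v,P[v,u])
E
```

```text
cap top [ 0.52157541 -0.0844952   0.16496995] [0.06725205 0.08664613 0.01561339] 592 0.16560281896239235
top 300 300 [0.42373232 0.09218781 0.0240893 ]
top 272 268 [0.5021016  0.15969572 0.01988694]
top 250 300 [0.42544341 0.21356137 0.01736935]
scene 268 262 [0.51076011 0.16271589 0.02082502]
scene 240 280 [0.43703923 0.16963128 0.02098725]
```

View pics/topz.png

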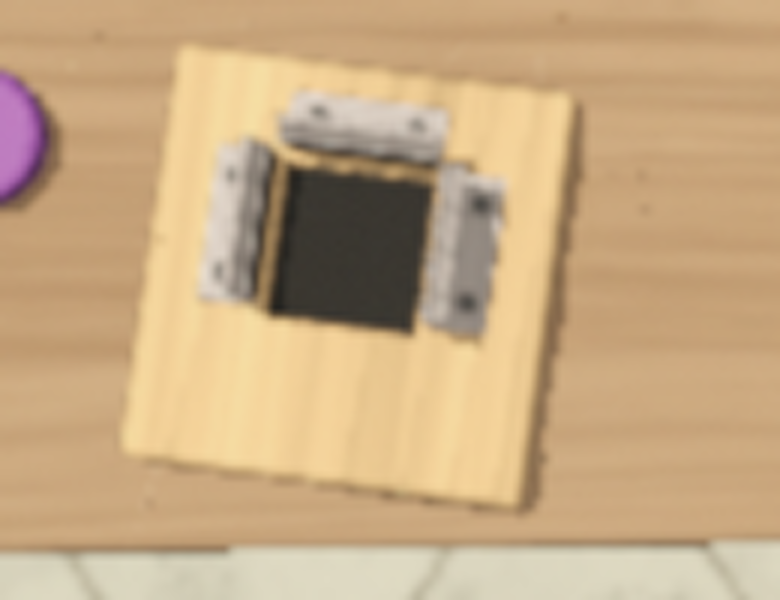

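View pics/topz2.png

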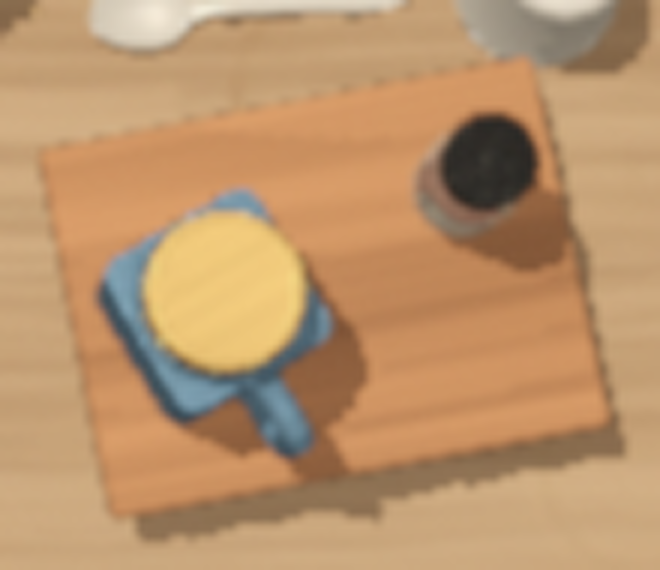

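View pics/scz.png

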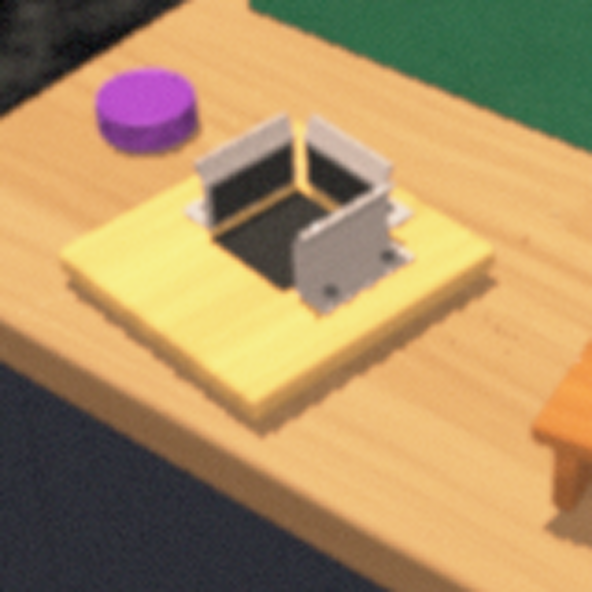

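View pics/scz2.png

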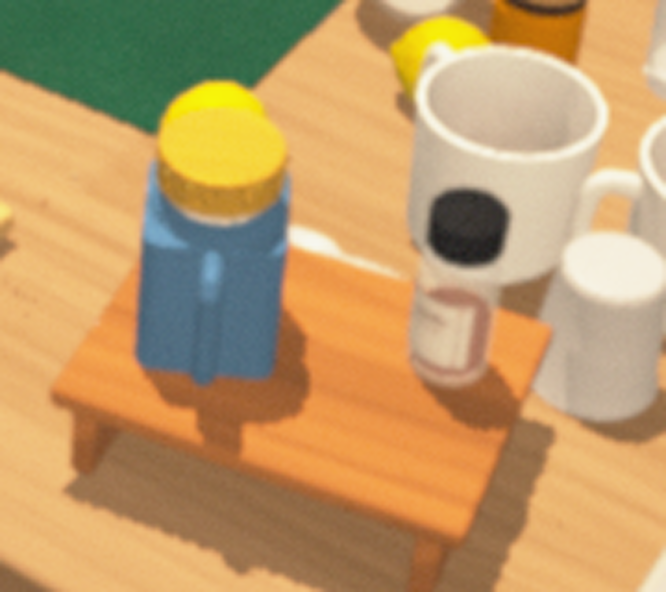

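The crops confirm it: the brass cap sits on the blue jar, centre at crop (225,290). The purple cap is loose beside the board. The jar's handle points toward top (390,278), and the cradle opens toward the bottom of the top image. Next I'll measure the poses.

```bash
cat >> h.py <<'E'
def ray(c,u,v,z):
    d=c['R'].T@np.array([(u-c['cx'])/c['fx'],(v-c['cy'])/c['fy'],1.]); o=-c['R'].T@c['t']
    return o+d*(z-o[2])/d[2]
E
python3 - <<'E'
from h import *
c=load('top'); P=cloud(c)
Z=lambda u,v,z,o:ray(c,u/6+o[0]-5/12,v/6+o[1]-5/12,z)
o=(215,225)
pad=[Z(*p,.021,o) for p in [(288,168),(435,183),(413,333),(272,315)]]
print('pad',np.round(pad,4).tolist(),np.mean(pad,0))
b=[Z(*p,.018,o) for p in [(180,45),(575,92),(522,510),(122,452)]]
print('board',np.round(b,4).tolist(),np.mean(b,0))
for i in range(4):
    for q in(pad,b):
        d=q[(i+1)%4]-q[i]; print(np.hypot(*d[:2]),np.degrees(np.arctan2(d[1],d[0])))
# plates tops
m=(P[...,2]>.05)&(P[...,2]<.075)&(P[...,0]>.42)&(P[...,0]<.6)&(P[...,1]>.07)&(P[...,1]<.25)
Q=P[m]; print('plates',m.sum(),Q.min(0),Q.max(0)); r=cv2.minAreaRect(Q[:,:2].astype(np.float32)*1000); print(r)
o=(340,205)
print('cap pix',Z(225,290,.167,o),'handle top',Z(295,440,.138,o))
hsv=cv2.cvtColor(c['frame'],cv2.COLOR_BGR2HSV)
ms=cv2.inRange(hsv,(15,80,120),(35,255,255)); ms[:,:360]=0;ms[:,396:]=0;ms[:238]=0;ms[272:]=0
u=np.argwhere(ms&(P[...,2]>.15).astype(np.uint8)*255); print('capfit',len(u),ray(c,u[:,1].mean(),u[:,0].mean(),.167))
ms=cv2.inRange(hsv,(95,80,60),(115,255,255));
m=(ms>0)&(P[...,2]>.128)&(P[...,2]<.15)&(abs(P[...,1])<.2)&(P[...,0]>.4)&(P[...,0]<.65)
Q=P[m];print('blue',len(Q),np.median(Q[:,2]),Q.min(0),Q.max(0))
big=cv2.inRange(hsv,(95,80,60),(115,255,255))
r=cv2.minAreaRect(Q[:,:2].astype(np.float32)*1000); print(r)
for n in ['scene']:
    c=load(n);P=cloud(c);hsv=cv2.cvtColor(c['frame'],cv2.COLOR_BGR2HSV)
    m=(P[...,2]>.162)&(P[...,2]<.175)&(abs(P[...,1])<.2)&(P[...,0]>.4)&(P[...,0]<.65);print(n,'cap',m.sum(),P[m].mean(0), (P[m].max(0)+P[m].min(0))/2)
    print('jar front face fit')
    ms=cv2.inRange(hsv,(95,80,40),(115,255,255))>0
    m=ms&(P[...,2]>.065)&(P[...,2]<.125)&(abs(P[...,1])<.2)&(P[...,0]>.4)&(P[...,0]<.65)
    Q=P[m]; print(len(Q)); np.save('jq.npy',Q)
    for a in np.arange(10,45,2.5):
        t=np.radians(a); x=Q[:,0]*np.cos(t)+Q[:,1]*np.sin(t); h,e=np.histogram(x,np.arange(.3,.7,.003)); print(a,h.max(),e[h.argmax()])
E
```

```text
pad [[0.54, 0.1824, 0.021], [0.533, 0.1227, 0.021], [0.4723, 0.132, 0.021], [0.4804, 0.189, 0.021]] [0.50640491 0.15654926 0.021     ]
board [[0.5915, 0.2269, 0.018], [0.5697, 0.0656, 0.018], [0.4009, 0.0889, 0.018], [0.4261, 0.2501, 0.018]] [0.49703393 0.15787091 0.018     ]
0.06011208171757252 -96.67878471722726
0.16276346139640502 -97.70903502554992
0.06137419145422787 171.28052971694672
0.17040582046775368 172.1576937952485
0.057558032226953326 81.96984014866068
0.1631829112903222 81.10690252955413
0.05997906569460597 -6.311411481411262
0.16703512176478663 -7.976922386324151
plates 360 [0.47464629 0.11040048 0.05011646] [0.55798561 0.20564121 0.07051059]
((517.5808715820312, 156.90301513671875), (90.00337219238281, 75.2284927368164), 81.91495513916016)
cap pix [ 0.51980923 -0.08316697  0.167     ] handle top [ 0.46685343 -0.11000334  0.138     ]
capfit 562 [ 0.5195966 -0.0823123  0.167    ]
blue 18 0.13375664425460287 [ 0.46673042 -0.11938776  0.12922941] [ 0.51184124 -0.08973823  0.13761096]
((488.33795166015625, -113.86878967285156), (29.387495040893555, 38.31226348876953), 39.29536056518555)
scene cap 657 [ 0.51529332 -0.08560225  0.16663462] [ 0.51684266 -0.08494684  0.16606189]
jar front face fit
881
10.0 159 0.4560000000000001
12.5 181 0.4500000000000001
15.0 213 0.4410000000000001
17.5 236 0.4320000000000001
20.0 222 0.4230000000000001
22.5 296 0.4110000000000001
25.0 395 0.3990000000000001
27.5 547 0.38700000000000007
30.0 506 0.37200000000000005
32.5 402 0.35700000000000004
35.0 302 0.342
37.5 252 0.324
40.0 213 0.306
42.5 82 0.3
```

arm_command:
  series: [5,-14,2,3,9,-26,2,6,13,-38,2,9,16,-47,2,12,19,-56,2,12,21.5,-63,2,12,23,-67,2,12,23.9,-69.8,2,12,23.9,-69.8,2,12,23.9,-69.8,2,12]
  claw: 0

```text
clock: 1.15
position: [0.4412, 0.1401, 0.2556]
orientation: [0.78, 0.626, 0.0, 0.0]
wrist_force: [0.3, 0.3, -0.3]
gripper_width: 0.0881
```

arm_command:
  series: [1.7,-4.7,0,0,3.4,-9.4,0,0,5,-14,0,0,6.2,-18,0,0,7.2,-21,0,0,7.7,-22.4,0,0,7.7,-22.4,0,0,7.7,-22.4,0,0]

```text
clock: 1.95
position: [0.5178, -0.0811, 0.2553]
orientation: [0.78, 0.626, -0.0, -0.001]
wrist_force: [-0.3, -0.2, 0.4]
gripper_width: 0.0882
```

```bash
python3 - <<'E'
from h import *
for n in ["wrist","top","scene"]:
    c=cap(n); cv2.imwrite(f'pics/{n}1.png',c['frame'])
o=arm.observe();print(o['position'],o['orientation'],o['joints'])
c=load('scene')
for p in [(212,238),(300,187),(288,290)]: print(ray(c,p[0]/3.7+190-.36,p[1]/3.7+200-.36,.021))
b=[ray(c,p[0]/3.7+190-.36,p[1]/3.7+200-.36,z) for p,z in [((62,258),.018),((495,250),.018),((258,408),.018)]]; print(b)
E
```

```text
[ 0.51786994 -0.08046626  0.25560459] [ 7.79054925e-01  6.26955627e-01  4.84468812e-05 -2.52530333e-04] [-2.01933816e-01 -3.36405799e-02  1.90253322e+00  4.14876860e-04
  1.27302740e+00 -1.55733418e+00]
[0.48071553 0.1917612  0.021     ]
[0.54285079 0.18312086 0.021     ]
[0.47315559 0.13150632 0.021     ]
[array([0.42291656, 0.24631489, 0.018     ]), array([0.567446  , 0.06686848, 0.018     ]), array([0.4001996 , 0.08786991, 0.018     ])]
```

View pics/wrist1.png

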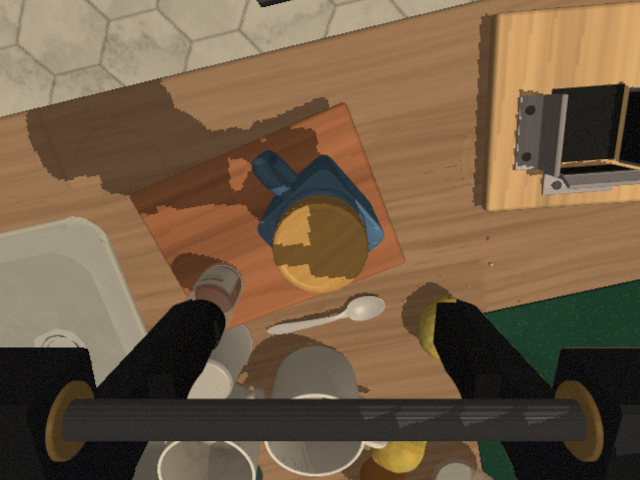

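```bash
python3 - <<'E'
from h import *
c=load('wrist');P=cloud(c)
print('cap ctr',ray(c,321,244,.167))
m=(P[...,2]>.162)&(P[...,2]<.172)&(P[...,0]>.45)&(P[...,0]<.6)&(P[...,1]>-.14)&(P[...,1]<-.03); print(m.sum(),P[m].mean(0),(P[m].max(0)+P[m].min(0))/2)
ys,xs=np.nonzero(m); (q,r)=cv2.minEnclosingCircle(np.stack([xs,ys],1).astype(np.float32)); print(q,r,ray(c,*q,.167))
m=(P[...,2]>.126)&(P[...,2]<.145)&(P[...,0]>.42)&(P[...,0]<.6)&(P[...,1]>-.16)&(P[...,1]<-.03); Q=P[m]
print(m.sum()); 
C=ray(c,321,244,.167)[:2]
R=np.hypot(*(Q[:,:2]-C).T); H=Q[R>.045]; d=C-H[:,:2].mean(0); print('handle',len(H),H.mean(0),np.degrees(np.arctan2(d[1],d[0])), R.max())
Q=np.load('jq.npy')
best=[]
for a in np.arange(24,33,.5):
    t=np.radians(a); x=Q[:,0]*np.cos(t)+Q[:,1]*np.sin(t); best.append((a,max(((abs(x-x0)<.0015).sum(),x0) for x0 in np.arange(.36,.42,.0005))))
for b in best:print(b[0],b[1])
# seen jar mouth center along: face at 33 mm
cv2.imwrite('pics/wz.png',cv2.resize(c['frame'][130:310,220:420],None,fx=3.5,fy=3.5,interpolation=cv2.INTER_CUBIC))
E
```

```text
cap ctr [ 0.51527299 -0.08139533  0.167     ]
6942 [ 0.51642653 -0.08259032  0.16728445] [ 0.51752105 -0.08291435  0.1661673 ]
(319.4278564453125, 245.1343231201172) 48.44124984741211 [ 0.51577301 -0.0824734   0.167     ]
3410
handle 485 [ 0.46929296 -0.10918259  0.13684922] 31.14596657981031 0.06352383918115263
24.0 (np.int64(380), np.float64(0.406))
24.5 (np.int64(406), np.float64(0.4035))
25.0 (np.int64(436), np.float64(0.4015))
25.5 (np.int64(464), np.float64(0.399))
26.0 (np.int64(496), np.float64(0.3965))
26.5 (np.int64(515), np.float64(0.3935))
27.0 (np.int64(538), np.float64(0.391))
27.5 (np.int64(547), np.float64(0.3885))
28.0 (np.int64(558), np.float64(0.3855))
28.5 (np.int64(552), np.float64(0.3825))
29.0 (np.int64(555), np.float64(0.38))
29.5 (np.int64(544), np.float64(0.377))
30.0 (np.int64(537), np.float64(0.374))
30.5 (np.int64(523), np.float64(0.371))
31.0 (np.int64(497), np.float64(0.368))
31.5 (np.int64(479), np.float64(0.3655))
32.0 (np.int64(461), np.float64(0.3625))
32.5 (np.int64(404), np.float64(0.36))
```

View pics/wz.png

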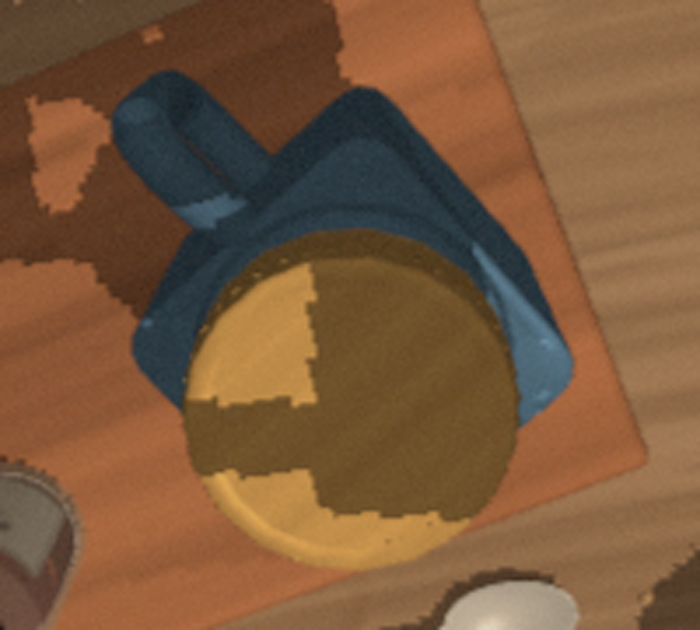

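arm_command:
  series: [0,-0.25,-3,0,0,-0.25,-6,0,0,-0.25,-8.5,0,0,-0.25,-10,0,0,-0.25,-10.8,0,0,-0.25,-11.3,0,0,-0.25,-11.3,0,0,-0.25,-11.3,0]

```text
clock: 2.9
position: [0.5191, -0.0846, 0.1438]
orientation: [0.78, 0.626, 0.001, 0.001]
wrist_force: [-0.3, -0.6, 0.3]
gripper_width: 0.0883
```

```bash
python3 - <<'E'
from h import *
for n in ["wrist","top","scene"]:
    c=cap(n)
    f=c['frame']
    if n=='scene': f=cv2.resize(f[150:360,280:520],None,fx=2.8,fy=2.8,interpolation=cv2.INTER_CUBIC)
    cv2.imwrite(f'pics/{n}2.png',f)
o=arm.observe();print(o['position'],o['orientation'],o['wrist_force'])
E
```

```text
[ 0.519001   -0.0847109   0.14369697] [7.79665275e-01 6.26195764e-01 6.08074522e-04 7.44243275e-04] [-0.59368271 -0.1344622   0.53792433]
```

View pics/wrist2.png

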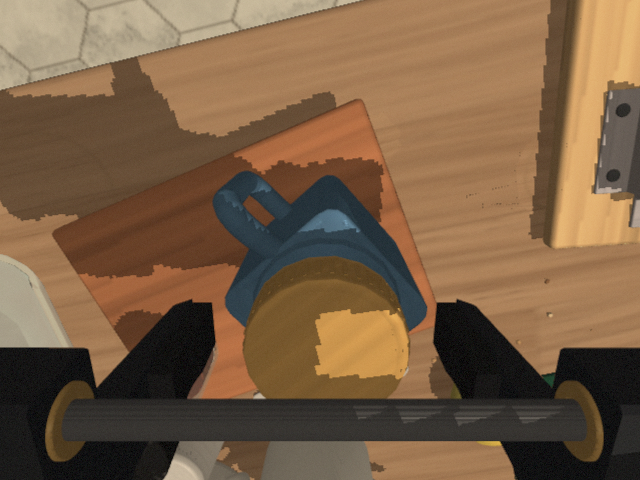

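View pics/scene2.png

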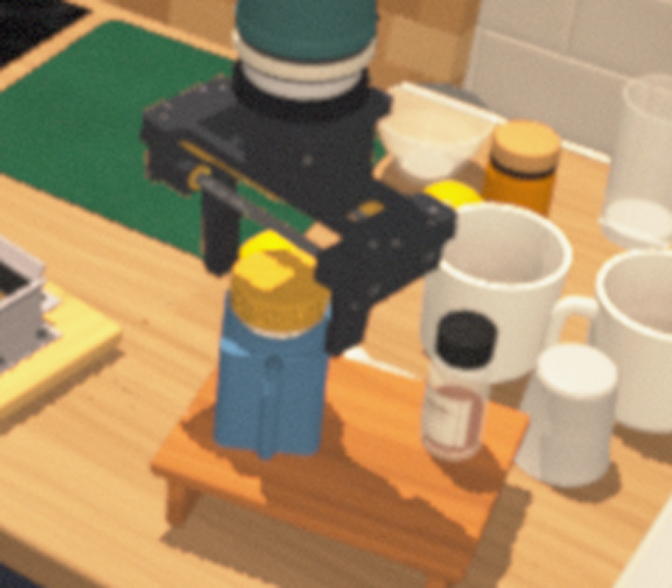

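The wrist view shows the cap centred between the fingers: its edges are at about 243 and 410, and the fingertips at 215 and 433. I'll nudge the pose slightly and close.

arm_command:
  series: [-0.1,0.1,-0.15,0,-0.1,0.1,-0.15,0]

```text
clock: 3.25
position: [0.5171, -0.0835, 0.1412]
orientation: [0.78, 0.626, 0.0, 0.0]
wrist_force: [1.1, -0.1, -0.8]
gripper_width: 0.0882
```

arm_command:
  series: [0,0,0,0,0,0,0,0,0,0,0,0,0,0,0,0,0,0,0,0,0,0,0,0,0,0,0,0,0,0,0,0]
  claw: 1
  grip_force: 50

```text
clock: 4.05
position: [0.5173, -0.0834, 0.1411]
orientation: [0.78, 0.626, 0.0, -0.0]
wrist_force: [-0.4, 0.6, 0.3]
gripper_width: 0.0582
```

arm_command:
  series: [0,0,0.3,0,0,0,1,0,0,0,2,0,0,0,3,0,0,0,3,0,0,0,3,0]

```text
clock: 4.65
position: [0.5177, -0.0836, 0.1719]
orientation: [0.78, 0.626, 0.0, 0.001]
wrist_force: [0.7, -0.1, -3.2]
gripper_width: 0.0577
```

```bash
python3 - <<'E'
from h import *
for n in ["wrist","scene"]:
    c=cap(n)
    f=c['frame']
    if n=='scene': f=cv2.resize(f[150:360,280:520],None,fx=2.8,fy=2.8,interpolation=cv2.INTER_CUBIC)
    cv2.imwrite(f'pics/{n}3.png',f)
o=arm.observe();print(o['position'],o['orientation'],o['wrist_force'],o['wrist_torque'])
E
```

```text
[ 0.51699841 -0.08345404  0.17095286] [ 7.79645096e-01  6.26221599e-01 -1.14995146e-04 -1.40353601e-04] [-0.33927406 -0.65368627 -3.39297194] [ 0.01271501 -0.01162735  0.05876855]
```

View pics/wrist3.png

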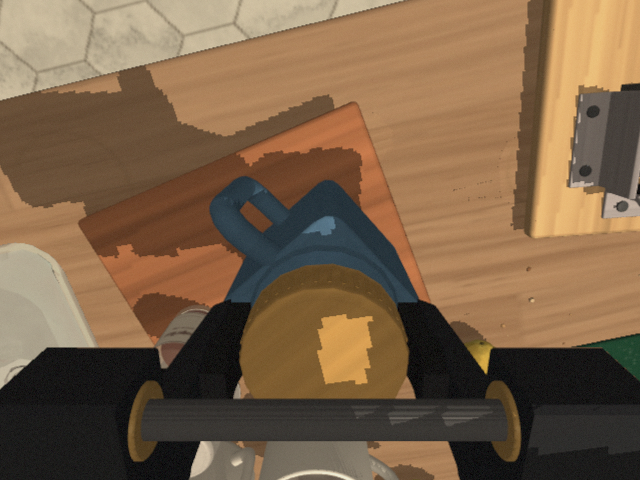

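View pics/scene3.png

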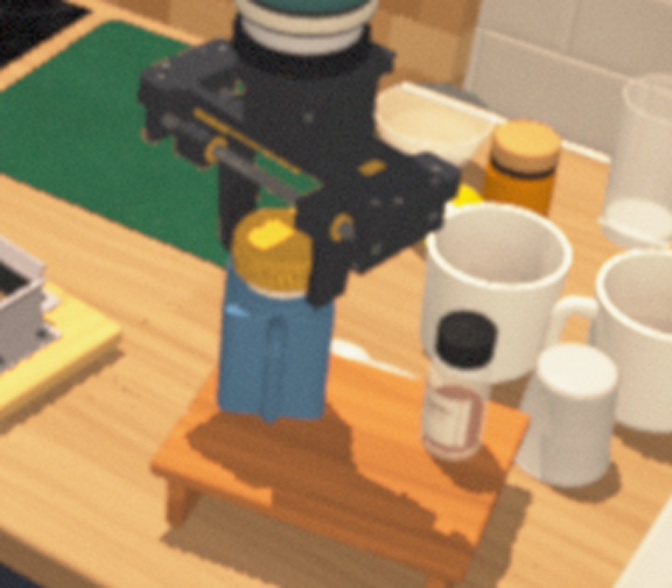

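arm_command:
  series: [0,1,1,-2,-0.2,3,2,-6,-0.3,6.5,2.5,-11,-0.5,10.5,2.5,-17,-0.6,14.5,2.5,-23,-0.8,18.5,2.5,-29,-0.9,21.5,2.5,-34,-1,23.5,2.5,-36,-1,24,2.5,-36.7,-1,24,2.5,-36.7]

```text
clock: 5.75
position: [0.5069, 0.1567, 0.1956]
orientation: [0.937, 0.35, -0.001, 0.0]
wrist_force: [-0.0, -0.5, -2.7]
gripper_width: 0.0575
```

arm_command:
  series: [0,0,0,0,0,0,0,0,0,0,0,0]

```text
clock: 6.05
position: [0.5073, 0.1554, 0.1961]
orientation: [0.937, 0.348, -0.0, 0.0]
wrist_force: [0.3, 0.2, -3.2]
gripper_width: 0.0579
```

```bash
python3 - <<'E'
from h import *
for n in ["wrist","scene","top"]:
    c=cap(n)
    f=c['frame']
    if n=='scene': f=cv2.resize(f[120:320,170:370],None,fx=3,fy=3,interpolation=cv2.INTER_CUBIC)
    cv2.imwrite(f'pics/{n}4.png',f)
o=arm.observe();print(o['position'],o['orientation'],o['wrist_force'],o['wrist_torque'],o['joints'])
q=o['orientation'];print(2*np.degrees(np.arctan2(q[1],q[0])))
E
```

```text
[0.50734702 0.15587461 0.19617796] [9.37295500e-01 3.48535714e-01 5.15548930e-06 4.29133487e-05] [-0.70500621  0.05807577 -2.67116218] [ 0.04813654 -0.02737115 -0.02148068] [ 2.51203166e-01  2.25652192e-02  1.95869601e+00 -9.19124724e-05
  1.16031220e+00 -4.60776963e-01]
40.7955579744887
```

View pics/wrist4.png

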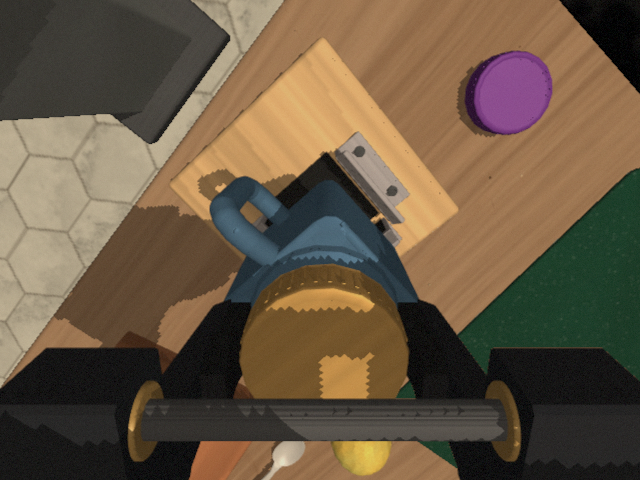

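View pics/scene4.png

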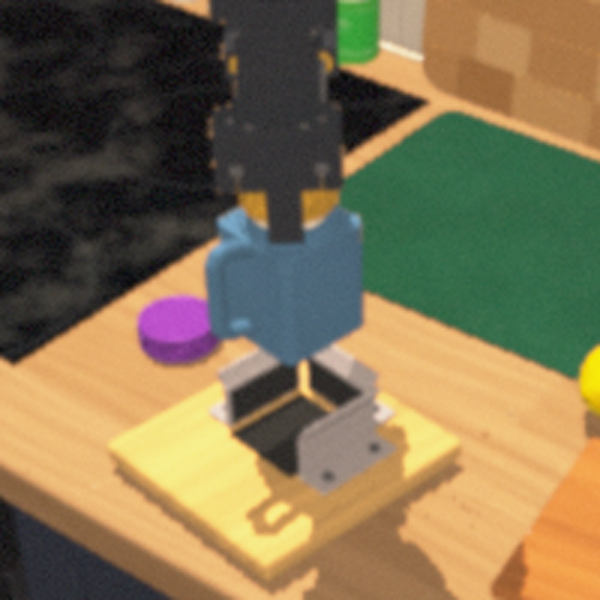

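```bash
python3 - <<'E'
from h import *
c=load('scene');P=cloud(c);hsv=cv2.cvtColor(c['frame'],cv2.COLOR_BGR2HSV)
ms=cv2.inRange(hsv,(95,60,30),(115,255,255))>0
m=ms&(P[...,2]>.115)&(P[...,2]<.18)&(P[...,0]>.4)&(P[...,0]<.65)&(P[...,1]>.07)&(P[...,1]<.25)
Q=P[m];print(len(Q))
def fit(a0,rng):
    best=(0,)
    for a in np.arange(*rng,.5):
        t=np.radians(a); x=Q[:,0]*np.cos(t)+Q[:,1]*np.sin(t)
        h=[(abs(x-x0)<.0015).sum() for x0 in np.arange(x.min(),x.max(),.0005)]
        i=int(np.argmax(h)); 
        if h[i]>best[0]: best=(h[i],a,x.min()+i*.0005)
    return best
print('-y face',fit(0,(-110,-85)),'-x face',fit(0,(160,185)))
def at(a): 
    t=np.radians(a); return np.array([.5075,.157])@[np.cos(t),np.sin(t)]
print(at(-98),at(172))
# plates in scene: right plate outer, back plate inner
g=(P[...,2]>.03)&(P[...,2]<.053)&(P[...,0]>.45)&(P[...,0]<.56)&(P[...,1]>.1)&(P[...,1]<.21)
Q=P[g];print(len(Q));print('right outer',fit(0,(-110,-85)))
Q=Q[(Q[:,1]>.135)];print(len(Q),'inner back/left')
t=np.radians(-8);X=(Q[:,:2]-[.5075,.157])@np.array([[np.cos(t),-np.sin(t)],[np.sin(t),np.cos(t)]])
for k in range(2):
    h,e=np.histogram(X[:,k],np.arange(-.06,.06,.002)); print(k,[(round(b*1000),int(a)) for a,b in zip(h,e) if a>3])
E
```

```text
1357
-y face (np.int64(548), np.float64(-98.5), np.float64(-0.1950674479897775)) -x face (np.int64(430), np.float64(173.5), np.float64(-0.4546612760063716))
-0.2261024355296597 -0.48071086803561663
606
right outer (np.int64(175), np.float64(-98.5), np.float64(-0.1905177567243746))
363 inner back/left
0 [(-30, 11), (-28, 9), (-26, 9), (-24, 8), (-22, 5), (-20, 12), (-18, 8), (-16, 6), (-14, 9), (-12, 6), (-10, 6), (-8, 7), (-6, 5), (-4, 11), (-2, 5), (0, 9), (2, 6), (4, 9), (6, 7), (8, 4), (10, 8), (12, 8), (14, 11), (16, 8), (20, 9), (22, 4), (26, 5), (30, 7), (32, 40), (34, 88), (36, 11)]
1 [(-14, 5), (-12, 6), (-8, 8), (-6, 7), (-4, 9), (-2, 5), (0, 5), (2, 8), (4, 7), (6, 5), (8, 6), (10, 5), (12, 7), (14, 6), (16, 5), (18, 7), (20, 4), (22, 6), (24, 7), (26, 7), (30, 22), (32, 101), (34, 83), (36, 20)]
```

arm_command:
  series: [-0.2,0.1,-1,0,-0.2,0.1,-2.5,0,-0.2,0.1,-3.8,0,-0.2,0.1,-4.6,0,-0.2,0.1,-4.8,0,-0.2,0.1,-4.8,0]

```text
clock: 6.8
position: [0.5048, 0.1574, 0.1473]
orientation: [0.937, 0.349, -0.001, -0.0]
wrist_force: [0.5, 0.1, -2.6]
gripper_width: 0.0576
```

```bash
python3 - <<'E'
from h import *
for n in ["wrist","scene"]:
    c=cap(n)
    f=c['frame']
    if n=='scene': f=cv2.resize(f[180:320,200:340],None,fx=4.2,fy=4.2,interpolation=cv2.INTER_CUBIC)
    else: f=cv2.resize(f[100:400,140:440],None,fx=2,fy=2)
    cv2.imwrite(f'pics/{n}5.png',f)
o=arm.observe();print(o['position'],o['orientation'],o['wrist_force'],o['wrist_torque'])
E
```

```text
[0.50568169 0.15765229 0.14850932] [9.37132557e-01 3.48973379e-01 3.87229833e-04 3.88538452e-05] [-0.20662107 -0.37281557 -2.58969973] [-0.02010808  0.01628024 -0.03607712]
```

View pics/wrist5.png

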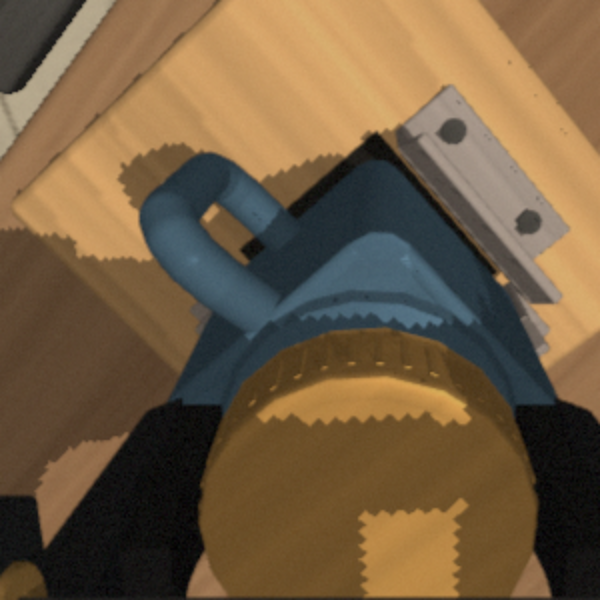

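View pics/scene5.png

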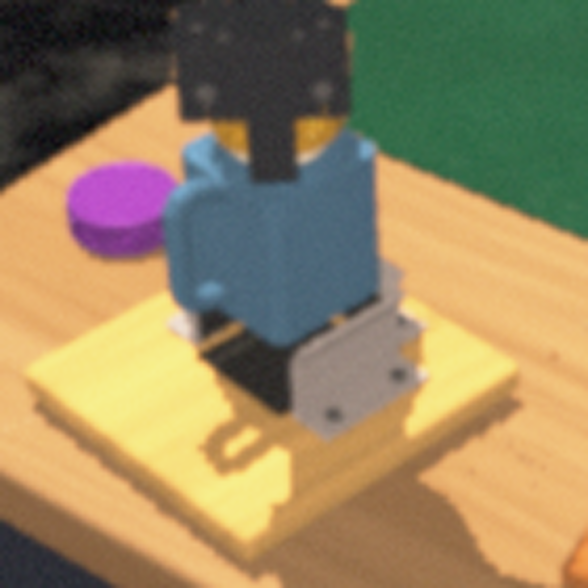

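It's aligned between the plates, so I'll keep lowering.

arm_command:
  series: [0,0,-0.6,0,0,0,-1.2,0,0,0,-1.8,0,0,0,-2.2,0,0,0,-2.2,0]

```text
clock: 7.4
position: [0.5044, 0.1573, 0.125]
orientation: [0.937, 0.349, -0.001, -0.0]
wrist_force: [0.2, 0.5, -3.5]
gripper_width: 0.0577
```

arm_command:
  series: [0,0,-0.5,0,0,0,-1.0,0,0,0,-1.4,0,0,0,-1.4,0,0,0,-1.4,0]

```text
clock: 7.9
position: [0.5051, 0.1575, 0.112]
orientation: [0.937, 0.349, -0.0, -0.0]
wrist_force: [0.1, 0.3, -2.5]
gripper_width: 0.0579
```

Inside the plates with no side contact. The floor should come at TCP z of about 0.107.

arm_command:
  series: [0,0,-0.3,0,0,0,-0.4,0,0,0,-0.4,0]

```text
clock: 8.2
position: [0.5051, 0.1575, 0.1079]
orientation: [0.937, 0.349, -0.0, -0.0]
wrist_force: [-0.1, -0.7, -3.1]
gripper_width: 0.0579
```

arm_command:
  series: [0,0,-0.1,0,0,0,-0.1,0,0,0,-0.1,0]

```text
clock: 8.5
position: [0.5054, 0.1575, 0.1073]
orientation: [0.937, 0.349, 0.0, 0.0]
wrist_force: [0.0, 0.2, -3.5]
gripper_width: 0.0578
```

arm_command:
  series: [0,0,-0.1,0,0,0,-0.1,0]

```text
clock: 8.7
position: [0.5056, 0.1575, 0.1071]
orientation: [0.937, 0.349, 0.0, 0.0]
wrist_force: [-1.4, -1.9, 4.0]
gripper_width: 0.0581
```

arm_command:
  series: [0,0,-0.1,0,0,0,-0.1,0]

```text
clock: 8.9
position: [0.5057, 0.1575, 0.107]
orientation: [0.937, 0.349, 0.0, 0.0]
wrist_force: [-3.6, -2.8, 9.3]
gripper_width: 0.0574
```

The jar is seated: the wrist's z force went from -3 N (carrying) to +9 N. Now I'll twist anticlockwise, rising slightly as it turns.

arm_command:
  series: [0,0,0,3,0,0,0,6,0,0,0,10,0,0,0,14,0,0,0.02,18,0,0,0.04,22,0,0,0.05,26,0,0,0.06,30,0,0,0.06,30]

```text
clock: 9.8
position: [0.5071, 0.1579, 0.1077]
orientation: [0.815, 0.58, 0.002, 0.001]
wrist_force: [-0.2, -0.1, 6.5]
gripper_width: 0.0576
```

```bash
python3 - <<'E'
from h import *
for n in ["wrist","scene"]:
    c=cap(n)
    f=c['frame']
    if n=='scene': f=cv2.resize(f[180:320,200:340],None,fx=4.2,fy=4.2,interpolation=cv2.INTER_CUBIC)
    cv2.imwrite(f'pics/{n}6.png',f)
o=arm.observe();print(o['position'],o['orientation'],o['wrist_force'],o['wrist_torque']); q=o['orientation'];print(2*np.degrees(np.arctan2(q[1],q[0])))
E
```

```text
[0.50715736 0.15788862 0.10775462] [0.81480229 0.5797351  0.00192775 0.00085412] [-0.97547627 -0.8966428   6.61683294] [-0.22700101  0.14614939  0.06854559]
70.86400749469516
```

View pics/wrist6.png

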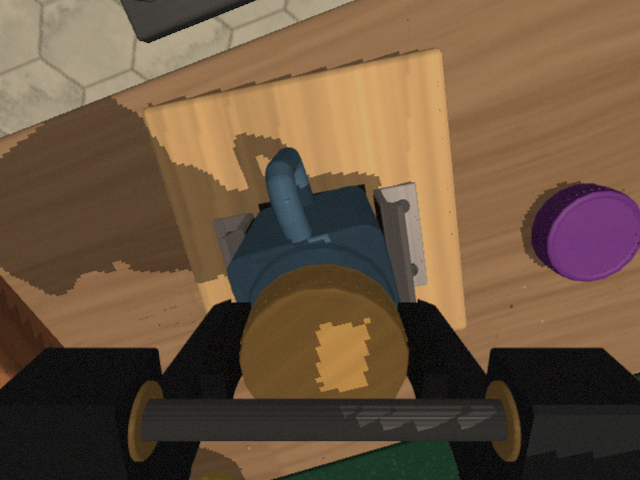

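View pics/scene6.png

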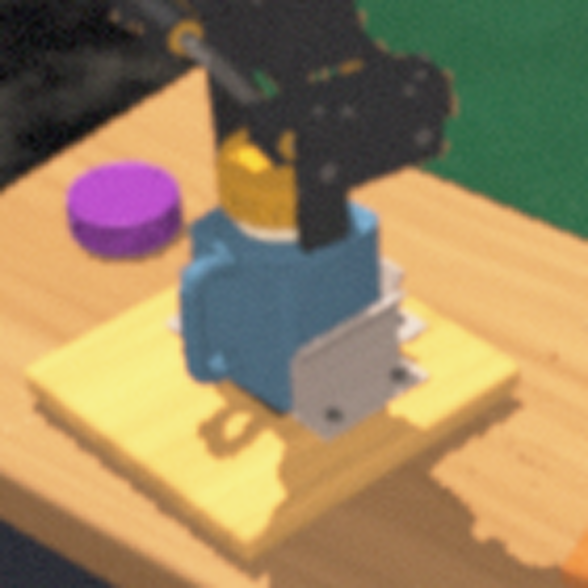

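The jar turned only a few degrees and now bears on the side plates, while the cap turns with the gripper. I'll continue.

arm_command:
  series: [0,0,0.01,5,0,0,0.02,10,0,0,0.03,15,0,0,0.04,20,0,0,0.06,25,0,0,0.07,30,0,0,0.08,35,0,0,0.09,40,0,0,0.09,44,0,0,0.09,48]

```text
clock: 10.9
position: [0.507, 0.158, 0.1084]
orientation: [0.508, 0.862, 0.001, 0.001]
wrist_force: [-1.0, -0.2, 5.6]
gripper_width: 0.0578
```

```bash
python3 - <<'E'
from h import *
for n in ["wrist","scene"]:
    c=cap(n)
    f=c['frame']
    if n=='scene': f=cv2.resize(f[180:320,200:340],None,fx=4.2,fy=4.2,interpolation=cv2.INTER_CUBIC)
    cv2.imwrite(f'pics/{n}7.png',f)
o=arm.observe();print(o['position'],o['orientation'],o['wrist_force'],o['wrist_torque']); q=o['orientation'];print(2*np.degrees(np.arctan2(q[1],q[0])))
E
```

```text
[0.50701281 0.15803386 0.10838905] [0.50799698 0.86135652 0.00144658 0.00138534] [-0.11782055 -0.44530106  4.79107758] [0.06313013 0.02184544 0.07584668]
118.93886101098411
```

View pics/wrist7.png

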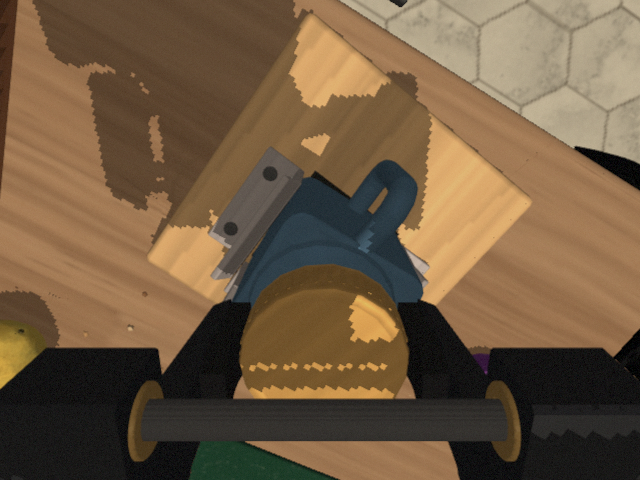

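View pics/scene7.png

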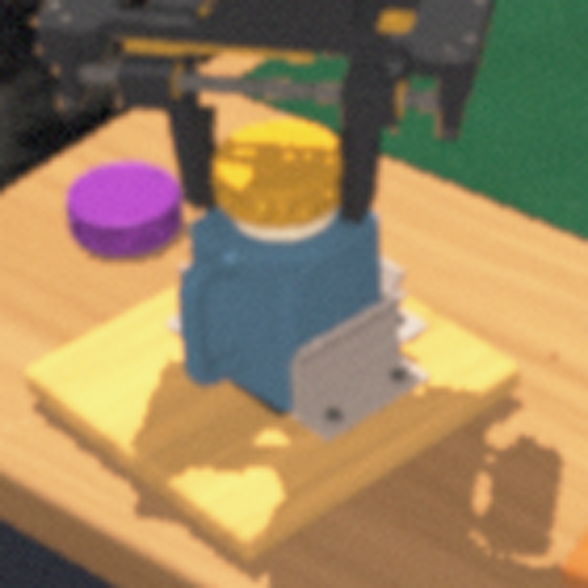

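Turned 78° in total, with the jar having given about 4°. I'll add 3° and try a slow lift while watching the load.

arm_command:
  series: [0,0,0,3,0,0,0.2,3,0,0,0.4,3,0,0,0.6,3,0,0,0.8,3,0,0,0.8,3,0,0,0.8,3]

```text
clock: 11.7
position: [0.5052, 0.1575, 0.1146]
orientation: [0.486, 0.874, 0.0, -0.0]
wrist_force: [-0.3, 0.8, -0.7]
gripper_width: 0.0577
```

```bash
python3 - <<'E'
from h import *
for n in ["wrist","scene"]:
    c=cap(n)
    f=c['frame']
    if n=='scene': f=cv2.resize(f[180:320,200:340],None,fx=4.2,fy=4.2,interpolation=cv2.INTER_CUBIC)
    cv2.imwrite(f'pics/{n}8.png',f)
o=arm.observe();print(o['position'],o['orientation'],o['wrist_force'],o['wrist_torque'])
E
```

```text
[0.50511441 0.15747029 0.11448367] [ 4.86026026e-01  8.73944326e-01 -9.46156863e-05 -9.45174759e-05] [ 0.69828023  0.68804213 -0.30091612] [ 0.07370371 -0.00136776  0.01004403]
```

View pics/scene8.png

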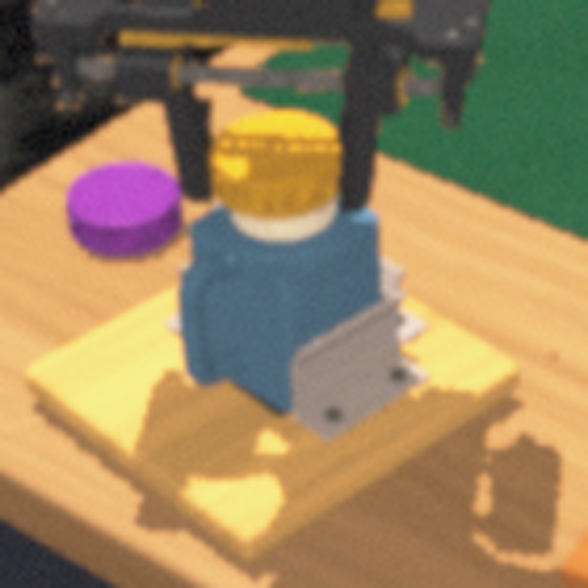

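The cap is free: the load is about 0.5 N, more of the neck shows and the jar stayed put. I'll raise it to 2 cm above the rim, which is TCP z of about 0.141.

arm_command:
  series: [0,0,0.4,0,0,0,1,0,0,0,1.7,0,0,0,2.3,0,0,0,2.6,0,0,0,2.65,0,0,0,2.65,0,0,0,2.65,0,0,0,2.65,0]

```text
clock: 12.7
position: [0.5049, 0.1574, 0.1408]
orientation: [0.486, 0.874, -0.0, -0.0]
wrist_force: [0.3, 0.5, -0.7]
gripper_width: 0.0578
```

```bash
python3 - <<'E'
from h import *
for n in ["wrist","scene","top"]:
    c=cap(n)
    f=c['frame']
    if n=='scene':
        cv2.imwrite('pics/scene9full.png',f); f=cv2.resize(f[160:320,200:340],None,fx=3.7,fy=3.7,interpolation=cv2.INTER_CUBIC)
    cv2.imwrite(f'pics/{n}9.png',f)
o=arm.observe();print(o['position'],o['orientation'],o['wrist_force'],o['wrist_torque'],o['clock'],o['gripper_width'])
c=load('scene')
for X in [(.507,.158,.127),(.507,.158,.147),(.507,.158,.167)]:
    u,v=proj(c,X);print((u-200)*3.7,(v-160)*3.7)
E
```

```text
[0.50505966 0.15747619 0.14085649] [ 4.85987327e-01  8.73965820e-01 -1.68919048e-04 -1.87996644e-04] [-1.08620224 -0.61514824 -0.19051329] [ 0.11036902  0.02946304 -0.00853578] 12.85 0.05754894876100867
244.1599667994979 223.14281858640766
242.2415075029051 190.6259980746417
240.27934126697454 157.36836919436402
```

View pics/scene9.png

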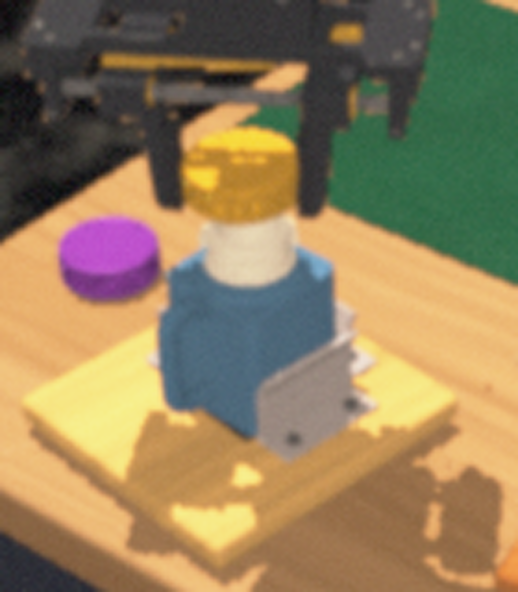

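View pics/wrist9.png

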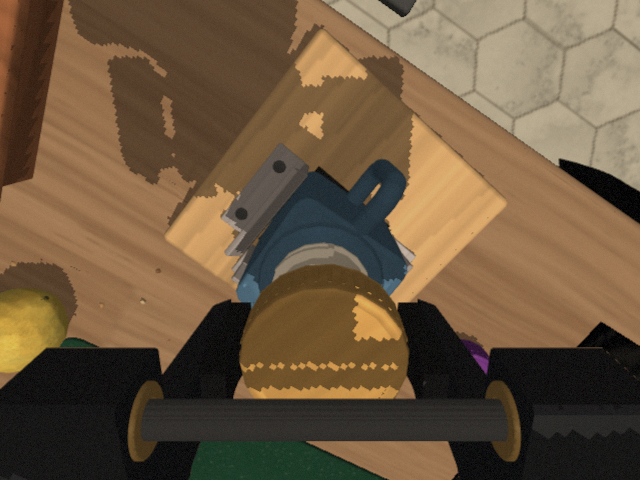

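View pics/top9.png

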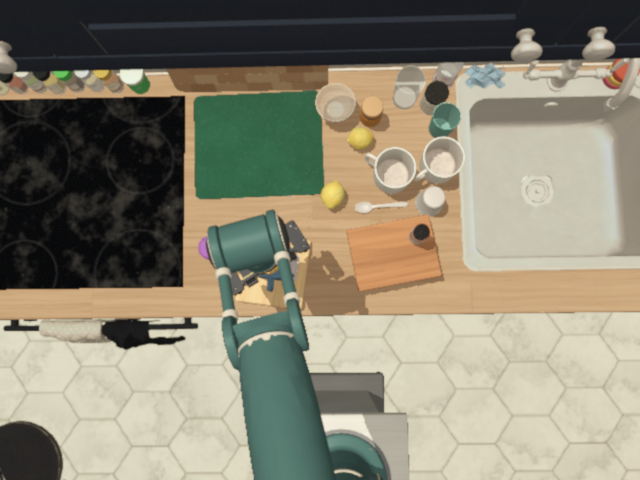

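The scene view shows the cap at (241,175), above the exposed neck at (248,250), with the jar standing in the cradle. In the top view the bystanders haven't moved. One quick depth check of the clearance:

```bash
python3 - <<'E'
from h import *
c=load('scene');P=cloud(c)
for (u,v) in [(235,142),(250,142),(240,150)]:
    print(u,v,P[int(round(v/3.7+160)),int(round(u/3.7+200))])
for (u,v) in [(240,205),(240,212),(240,216),(248,230),(248,245)]:
    print(u,v,P[int(round(v/3.7+160)),int(round(u/3.7+200))])
# side profile: shoulder & body
u=265
for v in range(212,240,2): print(v,P[v,u].round(4))
E
```

```text
235 142 [0.51780067 0.16974996 0.16666774]
250 142 [0.52331256 0.16478836 0.16579654]
240 150 [0.51258604 0.16282417 0.1655082 ]
240 205 [0.48653697 0.14060857 0.15775812]
240 212 [0.48453444 0.13903294 0.1551262 ]
240 216 [0.48301432 0.13776029 0.15430788]
248 230 [0.52096164 0.16862581 0.11059865]
248 245 [0.49349658 0.14373593 0.12782814]
212 [0.4853 0.1391 0.1656]
214 [0.4854 0.1394 0.1611]
216 [0.4847 0.139  0.1573]
218 [0.483  0.1378 0.1543]
220 [0.4834 0.1384 0.1494]
222 [0.5173 0.1704 0.1119]
224 [0.5169 0.1704 0.1074]
226 [0.4928 0.1481 0.1263]
228 [0.4877 0.1437 0.1266]
230 [0.4889 0.1451 0.1207]
232 [0.4866 0.1433 0.1183]
234 [0.4889 0.1457 0.1111]
236 [0.4868 0.1441 0.1085]
238 [0.4866 0.1442 0.1039]
```

The depth check gives the cap top at 0.166–0.167 m and its lower edge at about 0.147 m. The rim is at about 0.127 m, so the cap is 2 cm clear. Handing in.

```bash
python3 -c "
from station import arm
print(arm.finish_job())"
```

```text
the job is handed in; nothing more can be done
None
```

The job is handed in, with the jar standing in the cradle and the open cap held above it. I lifted the jar by its tight cap at 50 N, not by its handle. I stood it in the cradle with the handle out of the front and turned the cap 81° anticlockwise with the gripper. I then raised the cap and stopped about 2 cm above the rim, at about 12.9 s on the clock.

- **Cap:** depth readings put the cap top at 0.166–0.167 m and its lower edge at about 0.147 m. The rim is at about 0.127 m. The gripper is level and still holding, with an opening of 57.5 mm.
- **Release:** once the cap came free, the load on the wrist was only about 0.5 N and the jar did not rise with it.
- **Jar position:** the jar turned about 4° with the cap until it bore on the side plates, and it stands upright in the cradle.
- **Bystanders:** in the last top view the spice jar, lemon, spoon and tumbler are where they started.
- **Disagreements:** the cameras differed by 2–3 mm on the cap and the cradle seat. I averaged the cap readings, and set the jar over the cradle from the scene view. No check failed.

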